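# Zero the thumbwheel tally counter

## Task

Zero the bead tally counter for a new batch: with a fingertip, flick each of its two flat thumbwheels round click by click (front edge going from left to right) until the lobe with the raised bar points straight at the index fin behind that wheel, sitting in its click. Do not overrun the mark. Only push the wheels gently at their edges: do not lift or shove the counter, and leave the jar, the tin and the wax beside it where they are.

Things in the scene. Friction and masses are not known exactly. Their poses are not given: they have to be found in the camera images.
- counter: tally counter: loose aluminium case, about 2 to 3 kg, 74 (x) x 220 (y) x 41 mm; origin on the bench; x points away from the robot (yaw within 0.3), y left, z up; case spans x -27 to 47 mm. Two wheels lie on it, axes at x -20, y 65 and -65 mm, overhanging its front by 37 mm over open bench; behind each an upright steel index fin, x 27 to 47 mm, 6 mm thick, 59 mm high
- wheel_left (a joint): left thumbwheel seen from the robot, lying flat. Rad: 0 = barred lobe points at the index fin; grows counter-clockwise from above (front edge goes from the robot's left to right). Rests in a sprung notch every 1.047 (60 degrees), snaps on to the next once past half-way, takes about 2 N at a lobe's end, does not coast. Starts at -1.047, -2.094 or -3.142; stops at -4.6 and 1.47
- wheel_right (a joint): right thumbwheel seen from the robot, lying flat. Rad: 0 = barred lobe points at the index fin; grows counter-clockwise from above (front edge goes from the robot's left to right). Rests in a sprung notch every 1.047 (60 degrees), snaps on to the next once past half-way, takes about 2 N at a lobe's end, does not coast. Starts at -1.047, -2.094 or -3.142; stops at -4.6 and 1.47
- left_axis (a point): left wheel's axis at mid height of its lobes (50 mm above the bench); x axis points to the index fin, z up. Black hub 40 mm across, six straight radial lobes 60 degrees apart, 7 mm wide, 12 mm thick (up to 56 mm high), reaching 44 mm from the axis; on one lobe a raised steel bar 6 mm wide, 30 mm long, 5 mm high
- right_axis (a point): right wheel's axis at mid height of its lobes (50 mm above the bench); x axis points to the index fin, z up. Black hub 40 mm across, six straight radial lobes 60 degrees apart, 7 mm wide, 12 mm thick (up to 56 mm high), reaching 44 mm from the axis; on one lobe a raised steel bar 6 mm wide, 30 mm long, 5 mm high
- lamp_head (a point): centre of the head of the black desk lamp on the left: fixed and solid, not part of the work, to be kept clear of. The head fills about 65 mm either way in x and y and 85 mm up and down from here; its thin arms run from it up and away from the robot
- amber_jar: clear bead jar of amber beads, 57 mm across, 76 mm high, loose bystander; origin at the centre of its underside
- tin: round aluminium tin, 66 mm across, 29 mm high, loose bystander; origin at the centre of its underside
- wax: lump of yellow beeswax 34 x 48 x 22 mm, loose bystander; origin at the centre of its underside

How it is judged (in metres and radians):
At the end, for the whole second after the job is handed in: both wheels rest within 0.15 rad of 0 (the barred lobe in the click at its index fin), the counter stands flat within 20 mm of where it stood, and jar, tin and wax are within 20 mm of where they stood (value of joint wheel_left between -0.15 and 0.15 rad and velocity of joint wheel_left between -0.1 and 0.1 rad/s and value of joint wheel_right between -0.15 and 0.15 rad and velocity of joint wheel_right between -0.1 and 0.1 rad/s and distance of each of counter, amber_jar, tin, wax from where it was at the start of the episode below 0.02 m and angle between counter's own z axis and vertical below 0.05 rad and linear speed of counter below 0.01 m/s); the robot touches nothing.
It fails at once if a wheel is turned a click past its mark (value of joint any of wheel_left, wheel_right above 0.75 rad).
It fails at once if the counter is lifted or tipped (height (world z) of counter above 0.01 m or angle between counter's own z axis and vertical above 0.1 rad).
It fails at once if the counter is shoved more than 25 mm (distance of counter from where it was at the start of the episode above 0.025 m).
It fails at once if the counter or a wheel is pushed or gripped with more than 25 N (contact force between the fingers and counter above 25 N).
It fails at once if the jar, the tin or the wax is lifted or moved more than 25 mm (distance of any of amber_jar, tin, wax from where it was at the start of the episode above 0.025 m).
It also fails if it takes over 72 s, if anything falls off the work surface, if the arm or the gripper's body presses on something with over 40 N, if the wrist force passes 120 N, or if a joint passes its speed limit or range.

## Robot

A 6-joint arm with a two-finger parallel gripper is mounted at the origin on a cart in front of the work surface, level with it; the furniture and walls round the work are solid. World frame = base frame: x ahead of the robot, y to its left, z up, the work surface at z = 0. Lengths are in m, angles in degrees, forces in N, time in s.
With the tool pointing down it reaches from about 0.35 to 0.875 m from the base axis. Payload 4.2 kg.
Tool frame: the origin (TCP) lies midway between the tips of the shut fingers; the grasp point (between the pads) lies 19 mm behind it; z points along the fingers, y is the line along which they close (so a half turn about z gives the same grasp; the last joint's range is limited). The gripper opens to 87 mm and grips with 3 to 60 N. Pads are 19 mm wide; open, the fingers measure 117 mm over their backs; the gripper's body (75 mm by 190 mm) begins 51 mm behind the grasp point.
Start: joints at [-62.074, 22.042, 0.453, 0, -68.411, -14.817], TCP at [0.142, -0.609, 0.223] pointing down, gripper open.
Joint ranges: [-179.83, 179.83], [-69.29, 118.12], [-61.27, 80.66], [-181.25, 117.63], [-171.15, -9.14], [-177.46, 177.46]. Speed limits (degrees/s): [159.86, 159.86, 180, 180, 180, 180].

## Interface

Orientations are given as [roll, pitch, yaw] about the fixed x, y, z axes, in that order (R = Rz(yaw) Ry(pitch) Rx(roll)).
In Python, from workcell import env gives the robot as it stands. The module is installed in compiled form; this text tells all that it offers. Calls block until the motion is done:
- env.goto(position, orientation): joint-space move of the TCP to a pose.
- env.move_straight(position, rotation=None, rate=0.15, force_limit=None): straight line of the TCP; rotation=None keeps the orientation; rate is the mean speed in m/s. With force_limit (N) it stops when the force on the tool has changed by that much, and returns True; else False.
- env.set_joints(angles): joint-space move.
- env.gripper_to(opening, grasp_force=None): opening from 0.0 (shut) to 1.0 (fully open); grasp_force is the grip in N (None keeps the last); returns when the fingers have stopped.
- env.dwell(seconds).
- env.inverse_kinematics(position, orientation): joint angles nearest the present ones, or None.
- env.read_state(): the state.
- env.grab_frame(name): name is "scene" or "top"; returns a dict with "image" (400x640x3 uint8, blue, green, red), "fx", "fy", "cx", "cy" (pixels), "D" ([k1, k2, p1, p2, k3] as OpenCV has them; the pictures are not rectified), "position" and "orientation" of the camera in the world. Camera axes: x right, y up, looking along -z (the intrinsics and any distortion apply to the point x, -y, -z); pixel columns grow to the right and rows downward; lengths in m; the calibration is good to about 2 mm. A picture is of the moment at which its call begins. There is no depth.
A pose or a line that the arm cannot do raises env.Unreachable and nothing moves.
- env.close_job(): hands the job in; it is judged then, once.
Trained networks look in a picture, given as the dict that the camera call returned (one of the last four; its "shot" number tells which), for a name from the list of things; names that differ only in an ending like _2 or _b are one class to them, and where a whole thing is asked for, a point or a joint stands for the part that bears it (a point fixed in the world has none). Each returns a list of dicts, best first, with "score" (0 to 1); they miss things now and then, are a little off and sometimes report something else, mostly with a low value. They report only what shows in the picture. A call takes as long as a camera call.
- env.search_frame(picture, thing): "xyz" ([x, y, z] in m, in world coordinates, good to about 4 mm: the middle of the surface that is visible of it).
- env.trace(picture, thing): "mask" (400x640 bool, what is visible of it).
The state is a dict: "clock": time; "joint_positions": joint angles; "qvel": joint speeds; "joint_torque": joint torques, N m; "position": TCP position; "tool_rot": TCP orientation; "force": force on the tool from outside, world axes, zero at the start; "wrist_torque": the same for the moment, N m; "opening": opening from 0.0 (shut) to 1.0 (fully open); "finger_force": force on a finger pad.
Only numpy, scipy, OpenCV 4.12 (cv2) and the standard library are available. Lean on these libraries where they do the work, as an engineer would, in place of code of your own. Each camera call takes 0.05 s, during which the arm holds its last target. There are 200 camera calls.

## Working session

There is one attempt and no reset: what is moved stays moved. The work goes in short steps, each a Python script; the robot and the scene stay as the last script left them, time stands still between calls to the robot, and variables do not carry over. Pictures are saved under pics/ and viewed, at most 10 in all, crops included, and the job is handed in when it is done.

```bash
mkdir -p pics; cat > h.py <<'E'
import numpy as np, cv2
from scipy.spatial.transform import Rotation as R
from workcell import env
def camR(p):
    o=np.array(p["orientation"],float)
    return o if o.shape==(3,3) else (R.from_euler('xyz',o,degrees=True).as_matrix() if o.size==3 else R.from_quat(o).as_matrix())
def K(p): return np.array([[p["fx"],0,p["cx"]],[0,p["fy"],p["cy"]],[0,0,1.]])
def px2w(p,uv,z):
    n=cv2.undistortPoints(np.array(uv,float).reshape(-1,1,2),K(p),np.array(p["D"],float)).reshape(-1,2)
    d=np.c_[n[:,0],-n[:,1],-np.ones(len(n))]@camR(p).T
    c=np.array(p["position"]); return c+d*((z-c[2])/d[:,2])[:,None]
def w2px(p,X):
    q=(np.array(X,float).reshape(-1,3)-np.array(p["position"]))@camR(p)*[1,-1,-1]
    return cv2.projectPoints(q,np.zeros(3),np.zeros(3),K(p),np.array(p["D"],float))[0].reshape(-1,2)
E
python3 - <<'E'
from h import *
for n in ("scene","top"):
    p=env.grab_frame(n); cv2.imwrite(f"pics/{n}0.png",p["image"])
    print(n,p["position"],p["orientation"],p["fx"],p["D"])
    for t in ("counter","wheel_left","left_axis","right_axis","lamp_head","amber_jar","tin","wax"):
        print(t,[(np.round(r["xyz"],3).tolist(),round(r["score"],2)) for r in env.search_frame(p,t)[:3]])
s=env.read_state(); print(s["clock"],s["position"],s["tool_rot"],s["force"])
E
```

```text
scene [ 0.18327235 -0.3150178   0.96261565] [ 37.58923579  -0.21239574 -45.43759819] 373.200693764771 [-0.02233655  0.          0.          0.          0.        ]
counter [([0.556, -0.063, 0.042], 0.56)]
wheel_left [([0.555, -0.064, 0.04], 0.73), ([0.533, 0.009, 0.053], 0.69)]
left_axis [([0.552, -0.062, 0.042], 0.93)]
right_axis [([0.556, -0.062, 0.044], 0.94)]Traceback (most recent call last):
  File "<stdin>", line 6, in <module>
ValueError: it knows: amber_jar, counter, left_axis, right_axis, tin, wax, wheel_left, wheel_right
```

```bash
python3 - <<'E'
from h import *
for n in ("scene","top"):
    p=env.grab_frame(n); cv2.imwrite(f"pics/{n}0.png",p["image"])
    print(n,p["position"],p["orientation"],p["fx"],p["D"])
    for t in ("counter","wheel_left","left_axis","right_axis","amber_jar","tin","wax"):
        print(t,[(np.round(r["xyz"],3).tolist(),round(r["score"],2)) for r in env.search_frame(p,t)[:3]])
s=env.read_state(); print(s["clock"],s["position"],s["tool_rot"],s["force"])
E
```

```text
scene [ 0.18327235 -0.3150178   0.96261565] [ 37.58923579  -0.21239574 -45.43759819] 373.200693764771 [-0.02233655  0.          0.          0.          0.        ]
counter [([0.556, -0.067, 0.04], 0.77)]
wheel_left [([0.53, 0.009, 0.051], 0.79)]
left_axis [([0.554, -0.066, 0.042], 0.97)]
right_axis [([0.556, -0.064, 0.042], 0.89)]
amber_jar [([0.652, -0.028, 0.072], 0.88)]
tin [([0.574, 0.106, 0.024], 0.9)]
wax [([0.58, -0.234, 0.021], 0.52)]
top [0.38120115 0.1371437  1.21509016] [ 12.15791815  -0.31463573 -98.25958097] 373.3958923522023 [-0.03185478  0.          0.          0.          0.        ]
counter [([0.564, -0.052, 0.04], 0.83)]
wheel_left [([0.538, 0.011, 0.057], 0.78)]
left_axis [([0.562, -0.052, 0.044], 0.98)]
right_axis [([0.565, -0.052, 0.041], 0.94)]
amber_jar [([0.654, -0.016, 0.08], 0.68), ([0.565, -0.046, 0.039], 0.53)]
tin [([0.575, 0.12, 0.028], 0.55)]
wax [([0.577, 0.118, 0.028], 0.67), ([0.581, -0.236, 0.02], 0.52)]
1.05 [ 0.14177676 -0.60869315  0.22255202] [-1.79999859e+02 -5.49113724e-04 -1.66892473e+02] [ 0.45974777  0.25000045 -0.15415955]
```

View pics/scene0.png

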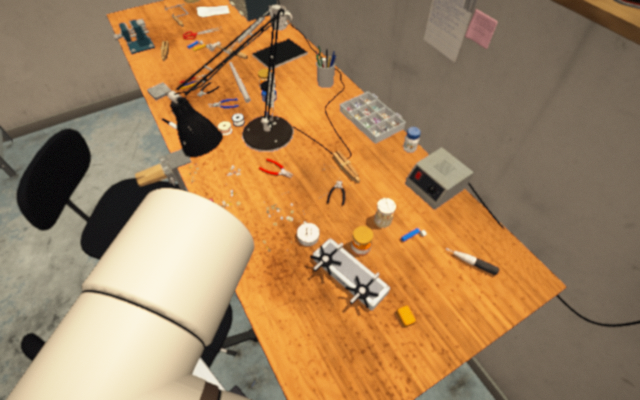

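View pics/top0.png

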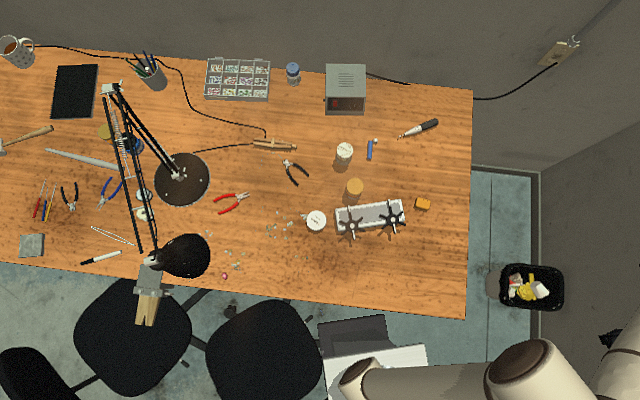

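The scene view shows wheels at about (325,259) and (363,291). In the top view they are at about (352,221) and (393,217), with the tin at (316,220), jar at (354,188) and wax at (423,204). The lamp head is far left. I'll enlarge both views.

```bash
python3 - <<'E'
import cv2,numpy as np
a=cv2.imread("pics/top0.png")[190:250,325:415]; b=cv2.imread("pics/scene0.png")[232:312,300:400]
a=cv2.resize(a,None,fx=4.4,fy=4.4,interpolation=cv2.INTER_CUBIC); b=cv2.resize(b,None,fx=4,fy=4,interpolation=cv2.INTER_CUBIC)
h=max(a.shape[0],b.shape[0]); f=lambda i:cv2.copyMakeBorder(i,0,h-i.shape[0],0,0,cv2.BORDER_CONSTANT)
cv2.imwrite("pics/crop.png",np.hstack([f(a),f(b)]))
E
```

```text
(no output)
```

View pics/crop.png

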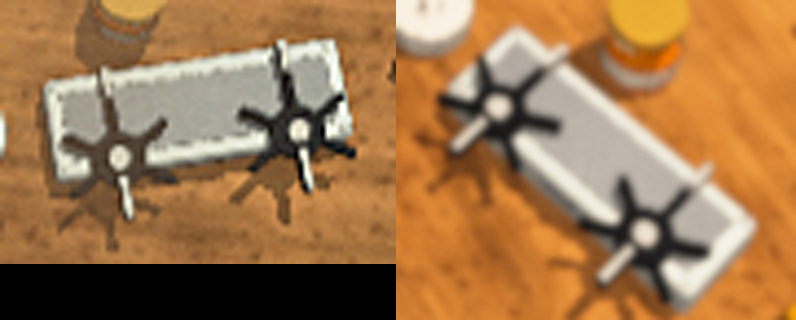

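Both barred lobes point at the robot, at crop (127,210) and (305,183). That means both wheels start at -3.142, so each needs three clicks. Next I triangulate the axes from the hub caps in both views.

```bash
cat >> h.py <<'E'
def tri(pa,ua,pb,ub):
    A=[];b=[]
    for p,u in((pa,ua),(pb,ub)):
        c=np.array(p["position"]); d=px2w(p,[u],0.)[0]-c; d/=np.linalg.norm(d)
        M=np.eye(3)-np.outer(d,d); A.append(M); b.append(M@c)
    return np.linalg.lstsq(np.vstack(A),np.hstack(b),rcond=None)[0]
E
python3 - <<'E'
from h import *
s=env.grab_frame("scene"); t=env.grab_frame("top")
def blob(p,u):  # bright cap centroid
    g=p["image"].min(2).astype(float); v,uu=np.mgrid[0:400,0:640]
    return None
T={"L":(352.2,225.5),"R":(392.8,219.6)}; S={"L":(325.3,258.6),"R":(362.1,290.3)}
for k in "LR":
    print(k,tri(s,S[k],t,T[k]).round(4), px2w(s,[S[k]],.06).round(4),px2w(t,[T[k]],.06).round(4))
# fins tops in top crop: (102,72),(281,42) ; bar tips (127,215),(308,188)
q=lambda x,y:(x/4.4+325-.4,y/4.4+190-.4)
print("finTops",px2w(t,[q(102,72),q(281,42)],.059).round(4)); print("bar",px2w(t,[q(127,215),q(308,188)],.061).round(4))
# case top rim corners in top crop
print("corners",px2w(t,[q(43,84),q(335,40),q(352,133),q(60,180)],.041).round(4))
E
```

```text
L [0.5373 0.0088 0.059 ] [[0.536  0.0088 0.06  ]] [[0.538  0.0084 0.06  ]]
R [ 0.538  -0.121   0.0586] [[ 0.5371 -0.1212  0.06  ]] [[ 0.5381 -0.1209  0.06  ]]
finTops [[ 0.6016  0.0121  0.059 ]
 [ 0.605  -0.1195  0.059 ]]
bar [[ 0.4972  0.0112  0.061 ]
 [ 0.4977 -0.1189  0.061 ]]
corners [[ 0.6024  0.0541  0.041 ]
 [ 0.6043 -0.1632  0.041 ]
 [ 0.5345 -0.1624  0.041 ]
 [ 0.5311  0.0527  0.041 ]]
```

Cross-checks: the axes are 129.8 mm apart against 130 given, the caps are at about 59 mm height, and yaw is about 0. I'll do one click on the left wheel and look.

```bash
cat >> h.py <<'E'
AX={"L":(.5375,.0087),"R":(.538,-.121)}
Z=.036; XO=.455
def st(tag):
    s=env.read_state(); print(tag,round(s["clock"],2),np.round(s["position"],4),np.round(s["force"],1))
def click(w,dx=-.047):
    ax,ay=AX[w]
    p=lambda x,y,r,f=None: env.move_straight([x,y,Z],rate=r,force_limit=f)
    p(XO,ay+.021,.15)
    if p(ax+dx,ay+.021,.08,8): st("BLOCKED in"); p(XO,ay+.021,.08); return False
    hit=p(ax+dx,ay-.017,.04,12); st("stroke end hit=%s"%hit)
    p(XO,ay-.017,.1)
    return not hit
def look(name):
    a=env.grab_frame("top"); b=env.grab_frame("scene")
    f=lambda i,c,k:cv2.resize(i["image"][c[0]:c[1],c[2]:c[3]],None,fx=k,fy=k,interpolation=cv2.INTER_CUBIC)
    cv2.imwrite(f"pics/{name}.png",np.hstack([f(a,(190,270,325,415),4.4)[:352],f(b,(232,320,300,400),4)[:352]]))
E
python3 - <<'E'
from h import *
env.gripper_to(0.0,5)
best=None
for yaw in(90,-90):
    q=env.inverse_kinematics([XO,.03,.2],[180,0,yaw])
    print(yaw,None if q is None else np.round(q,1))
    if q is not None:
        c=np.abs(np.array(q)-env.read_state()["joint_positions"]).max()
        if best is None or c<best[0]: best=(c,yaw)
env.goto([XO,.03,.2],[180,0,best[1]]); st("above")
env.move_straight([XO,.03,Z],rate=.15); st("down")
print(click("L")); look("l1"); st("end")
E
```

```text
90 [ 24.3   6.5 -24.2   0.  -59.3 155.7]
-90 [ 24.3   6.5 -24.2   0.  -59.3 -24.3]
above 5.2 [0.4551 0.0295 0.2   ] [ 0.2 -0.2 -0.7]
down 6.44 [0.4556 0.0302 0.0366] [ 0.  -0.4 -0.5]
stroke end hit=False 8.38 [ 0.4905 -0.0083  0.036 ] [ 0.5 -1.  -0.6]
True
end 8.99 [ 0.4561 -0.008   0.0362] [-0.  -0.5  0.8]
```

View pics/l1.png

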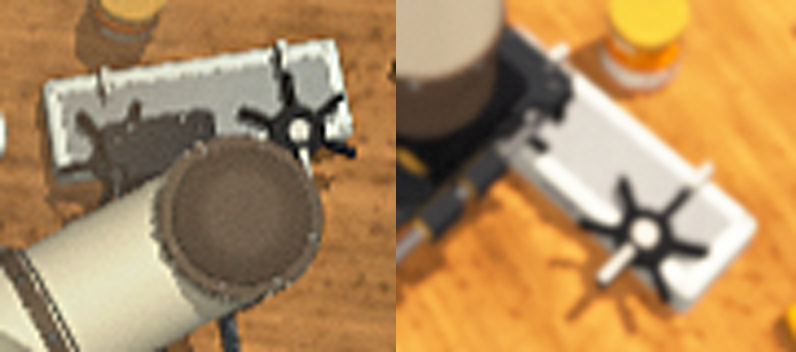

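The arm hides the left wheel in both views. I'll do one click on the right wheel, which should uncover the left, and then look.

```bash
python3 - <<'E'
from h import *
print(click("R")); env.move_straight([XO-.03,-.23,.1]); look("r1"); st("end")
E
```

```text
stroke end hit=False 11.45 [ 0.491 -0.138  0.036] [-0.5 -0.4 -0.5]
True
end 12.98 [ 0.4248 -0.2294  0.0994] [ 0.4  0.4 -0.3]
```

View pics/r1.png

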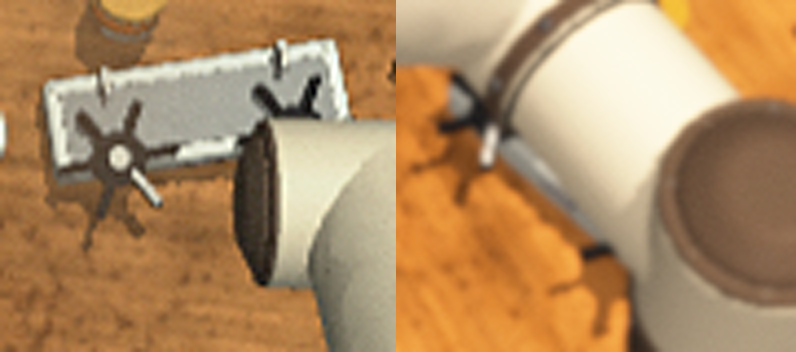

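The left wheel sits at a half-click: its barred lobe points to crop (157,203), about 32° on from the start, and the right wheel looks the same. The fingertip must be slimmer than I assumed and slid off early. I'll finish the half-click 6 mm deeper and with a longer stroke, starting with the right wheel.

```bash
cat >> h.py <<'E'
def click(w,dx=-.041,y0=.019,y1=-.021):
    ax,ay=AX[w]
    p=lambda x,y,r,f=None: env.move_straight([x,y,Z],rate=r,force_limit=f)
    p(XO,ay+y0,.15)
    if p(ax+dx,ay+y0,.08,8): st("BLOCKED in"); p(XO,ay+y0,.08); return False
    hit=p(ax+dx,ay+y1,.04,12); st("stroke end hit=%s"%hit)
    p(XO,ay+y1,.1)
    return not hit
E
python3 - <<'E'
from h import *
env.move_straight([XO-.03,AX["R"][1],Z])
ok=click("R",y0=0) and click("L",y0=0)
env.move_straight([XO-.03,-.23,.1]); look("r2"); st("end")
E
```

```text
stroke end hit=False 15.68 [ 0.4969 -0.1422  0.036 ] [-0.2 -0.1 -0.4]
stroke end hit=False 18.74 [ 0.4965 -0.0125  0.036 ] [ 0.8 -0.7  0.8]
end 21.08 [ 0.425  -0.2295  0.0998] [ 0.7  0.4 -0.1]
```

View pics/r2.png

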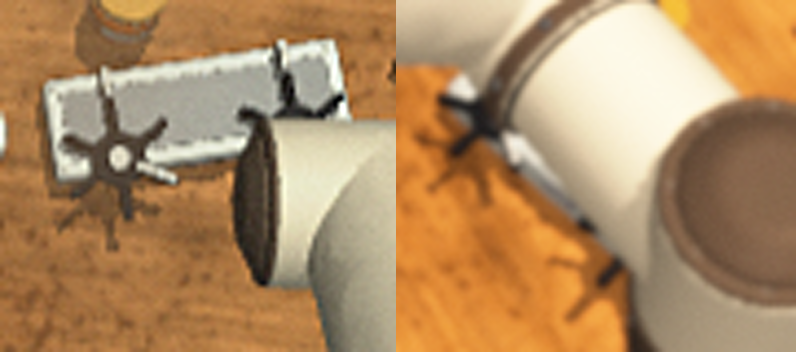

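Both wheels are now seated one click on. The left bar points to crop (175,182), a lobe on each wheel points at its fin, and the counter hasn't moved. Next is one full click each at the deeper setting.

```bash
python3 - <<'E'
from h import *
env.move_straight([XO-.03,AX["R"][1],Z])
ok=click("R") and click("L")
env.move_straight([XO-.08,-.30,.12]); look("r3"); st("end")
E
```

```text
stroke end hit=False 24.28 [ 0.497  -0.1419  0.036 ] [-0.3  0.1 -0. ]
stroke end hit=False 27.95 [ 0.4965 -0.0122  0.036 ] [-0.1 -0.8 -0.4]
end 30.83 [ 0.3751 -0.2996  0.1199] [-0.1 -0.1  1.3]
```

View pics/r3.png

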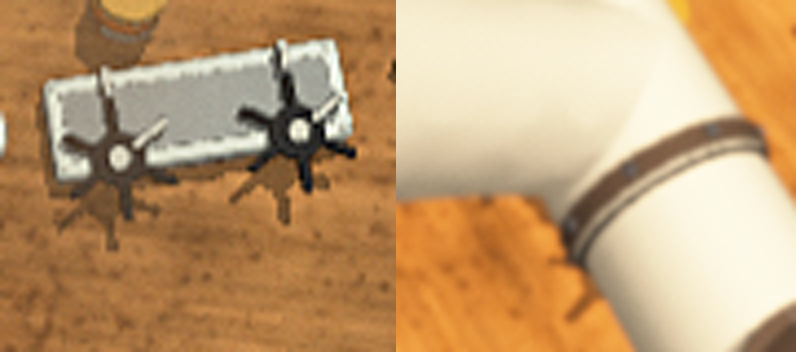

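Both bars now point back-right, at crop (163,122) and (343,97), so both wheels are at -1.047 with the lobes aligned to the fins. One more identical click each will finish it.

```bash
python3 - <<'E'
from h import *
env.move_straight([XO-.03,AX["R"][1],Z])
ok=click("R") and click("L")
env.move_straight([XO-.08,-.30,.12]); look("r4"); st("end")
E
```

```text
stroke end hit=False 34.55 [ 0.497  -0.1419  0.036 ] [0.2 0.5 1.3]
stroke end hit=False 38.22 [ 0.4965 -0.0122  0.036 ] [ 0.4  0.5 -0.3]
end 41.1 [ 0.3751 -0.2996  0.1199] [0.5 0.2 0.1]
```

View pics/r4.png

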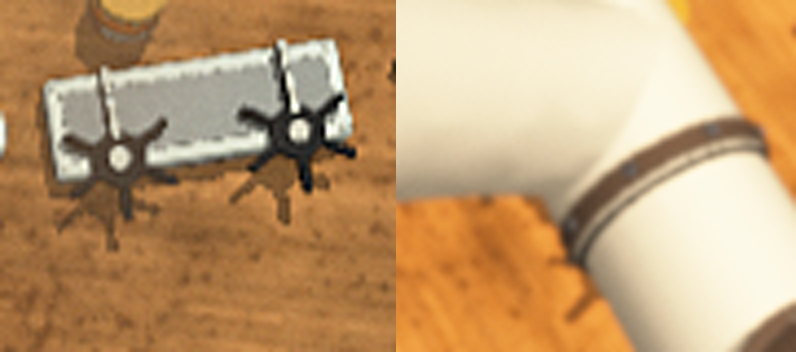

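Both bars point straight at their fins, at crop (108,110) and (290,85). The counter and jar haven't moved, so I'm handing in.

```bash
python3 -c "
from h import *
print(env.close_job())"
```

```text
the job is handed in; nothing more can be done
None
```

I turned both thumbwheels three clicks to zero and handed the job in at about 41 s; the last picture shows both bars pointing at their index fins and the counter where it stood, but the judge returned no verdict.

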